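# Seat a stone pestle in the scanning stage and hold it down

## Robot

A 6-joint arm with a two-finger parallel gripper is mounted at the origin on the work surface. World frame = base frame: x ahead of the robot, y to its left, z up, the work surface at z = 0. Lengths are in m, angles in degrees, forces in N, time in s.
With the tool pointing down it reaches from about 0.35 to 0.975 m from the base axis. Payload 4.9 kg.
Tool frame: the origin (TCP) lies where the fingers leave the gripper's body, on its centre line; the fingertips stand 73 mm ahead of it and the grasp point (between the pads) lies 54 mm ahead of it; z points along the fingers, y is the line along which they close (so a half turn about z gives the same grasp; the last joint's range is limited). The gripper opens to 85 mm and grips with 20 to 120 N. Pads are 22 mm wide; open, the fingers measure 114 mm over their backs; the gripper's body (76 mm by 85 mm) begins 54 mm behind the grasp point. The pads swing forward as they close: fully open they stand 13 mm farther back than shut.
Start: joints at [57.181, 3.019, 92.412, -0, 84.569, -6.818], TCP at [0.274, 0.562, 0.304] pointing down, gripper open.
Joint ranges: [-172.51, 172.51], [-57.92, 126.97], [3.15, 148.05], [-58.71, 238.71], [5.1, 150.11], [-179.66, 179.66]. Speed limits (degrees/s): [147.25, 147.25, 180, 180, 180, 180].

## Interface

Orientations are given as [roll, pitch, yaw] about the fixed x, y, z axes, in that order (R = Rz(yaw) Ry(pitch) Rx(roll)).
In Python, from rig import get_state, cams, job, finder gives the robot as it stands.
- The arm moves only by the tool servo_tool, never from a script. Its argument "increments" is a list of rows, each a list of 7 numbers: the shift along the tool's x, y, z as a fraction of full scale, then the turn, a rotation vector about the tool's x, y, z as a fraction of full scale, then the opening in per cent of the stroke, from 0 (shut) to 100 (fully open). In form: [[x, y, z, rx, ry, rz, jaw], ...]. A call has 1 to 20 rows; each row shifts and turns the commanded pose from where the row before left it, along the tool's axes as they then stand; what a row does not reach is not made up. Full scale, the value 1, is 0.03 m for a shift and 4 degrees for a turn. A row lasts 1/12 s, in which the tool goes at most 41.7 mm and 7.16 degrees, less where a joint would pass 70% of its speed; a pose out of reach is approached as far as the arm can. A call with a number of a shift or a turn outside -1 to 1 is refused whole. A call with a gripper value outside its range is refused whole. The fingers move at their own pace and stop on an object; the grip force is fixed at half the most. Time passes only in rows, so rows that do not move let the fingers close. It gives the time, the measured TCP pose, the force, the opening and the grip force at its end, in the units of the state.
- get_state(): the state, without advancing time (a new reading comes with each control period).
- cams.camera(name): name is "scene" or "top"; returns a dict with "frame" (400x640x3 uint8, red, green, blue), "fov_y" (degrees; the focal length in pixels is half the picture's height over the tangent of half this angle, whatever the lens; pixels are square), "cx", "cy" (the principal point, pixels), "view" (4x4, takes a point from world to camera coordinates). Camera axes: x right, y down, z forward; pixel columns grow to the right and rows downward; lengths in m; the calibration is good to about 2 mm. A picture is of the moment at which its call begins. There is no depth.
- job.hand_in(): hands the job in; it is judged then, once.
Trained networks look in a picture, given as the dict that the camera call returned (one of the last four; its "shot" number tells which), for a name from the list of things; names that differ only in an ending like _2 or _b are one class to them, and where a whole thing is asked for, a point or a joint stands for the part that bears it (a point fixed in the world has none). Each returns a list of dicts, best first, with "conf" (0 to 1); they miss things now and then, are a little off and sometimes report something else, mostly with a low value. They report only what shows in the picture. A call takes as long as a camera call. They do not tell look-alikes from the thing itself.
- finder.spot_in(picture, name): "bbox" ([left, top, right, bottom] in pixels, round what is visible of it).
- finder.mark_of(picture, name): "uv" ([column, row] in pixels: a listed point, or the origin of a listed thing).
The state is a dict: "t": time; "joint_positions": joint angles; "joint_velocities": joint speeds; "effort": joint torques, N m; "eef_pos": TCP position; "ee_rot": TCP orientation; "contact_force": force on the tool from outside, world axes, zero at the start; "moment": the same for the moment, N m; "finger_gap": finger opening in m; "finger_force": force on a finger pad.
Only numpy, scipy, OpenCV 4.12 (cv2) and the standard library are available. Lean on these libraries where they do the work, as an engineer would, in place of code of your own. Each camera call takes 0.05 s, during which the arm holds its last target. There are 200 camera calls.

## Task

Wind the handwheel of the scanning stage clockwise until the carriage comes right up against its end stop, moving the carriage by the wheel only. Then take the stone pestle, set it upright, broad end down, in the carriage's sprung ring, press it fully down against the springs and finish while still holding it down there. Leave the two other stones and the brush where they are.

Things in the scene. Friction and masses are not known exactly. Their poses are not given: they have to be found in the camera images.
- stage: Fixed grey base plate of the scanning stage, 150 x 350 x 14 mm, lying on the steel table. Origin on its underside (table level), 10 mm to +y of the plate's middle; its y runs along the plate from the handwheel (at y = -130 mm) to the end stop, a dark steel block 100 wide, 44 mm high, at y = 136 to 154 mm. A grey scanner head, 45 x 60 x 85 mm high, stands beside the plate at x = -75 to -120 mm, y = 60 to 120 mm.
- carriage: Aluminium carriage plate, 105 (x) x 90 (y) x 14 mm, sliding along the stage's y on rails and carrying the ring. Origin at the centre of its underside, 20 mm above the table, on the stage's centreline (stage x = 0). It touches the end stop when its origin is at stage y = +90 mm; it starts 38 to 65 mm short of that. Driven by the handwheel: 8 mm towards the stop per radian of clockwise winding; it does not drive back by itself.
- wheel (a joint): Handwheel angle (rad), grows as the wheel turns clockwise seen from above, which moves the carriage towards the stop; 8.75 is the end, with the carriage against the stop. Starts between 0.6 and 4.0. About 0.15 N m of friction, and it stays where it is left.
- wheel_axis (a point): Centre of the handwheel's hub top, on its upright axis, 60 mm above the table. The wheel is dark steel with three spokes, 106 mm across, its rim 45 to 55 mm above the table.
- crank_mid (a point): Middle of the upright crank grip on the handwheel: a black cylinder 18 mm in diameter and 48 mm tall, from 56 to 104 mm above the table, 46 mm from the wheel's axis. The grip spins freely on its own pin, so it can be pinched from above and carried round in a circle without turning the hand.
- ring_top (a point): Centre of the top plane of the black sprung ring, in the middle of the carriage: inner diameter 52, outer 72, 10 mm thick, its top 76 mm above the table when up. It goes straight down on three spring posts (at 46 to 48 mm from the centre, tops 84 mm above the table).
- ring (a joint): How far the ring is pressed down (m): 0 up, 0.025 fully down on its stop. It takes 5 N to start moving and 15 N to be fully down (0.4 N per mm); the pestle's weight alone does not sink it; it springs back up when let go.
- pestle_mid (a point): Centre (half-way up, 50 mm above its foot) of the loose grey stone pestle standing upright on the table: 100 mm tall, 0.2 to 0.4 kg, round. Flat foot 32 mm across, bulging to 64 mm across at 27 mm above the foot, then narrowing to a straight round handle 29 mm in diameter from 50 to 92 mm above the foot. Its z is its long axis, pointing to the handle end. Seated in the ring, its foot is about 10 mm below the ring's top, so this point is about 40 mm above the ring's top.
- hammerstone_mid (a point): Centre of a bystander: a loose rounded cobble, 72 mm across, 42 mm high. Leave alone.
- quern_mid (a point): Centre of a bystander: a loose flat round stone disc, 68 mm across, 27 mm high. Leave alone.
- brush_grip (a point): Grip of a bystander: a loose flat hand brush, 200 mm long, 20 mm high, lying on the table. Leave alone.
There are look-alikes about, which are no part of the job. Of the things like the part that bears pestle_mid, leave any that is yellow; of the rest the larger one is meant.

How it is judged:
By the outcome, as a careful person would: the job done as asked, in the order asked, and still so for the second after the job is handed in, while the arm keeps its last pose, push and grip.
It also fails if it takes over 72 s, if anything falls off the work surface, if the arm or the gripper's body presses on something with over 40 N, if the wrist force passes 120 N, or if a joint passes its speed limit or range.

## Working session

There is one attempt and no reset: what is moved stays moved. The work goes in short steps, Python scripts to look and compute and a tool call to move; the robot and the scene stay as the last step left them, time stands still between calls to the robot, and variables do not carry over. Pictures are saved under pics/ and viewed, at most 10 in all, crops included, and the job is handed in when it is done.

Besides the shell and the picture viewer there is one more tool, called by a JSON object that holds its "fn" and its "kwargs", one argument or row to a line. servo_tool: Moves the arm, as the interface text tells. Shift numbers are shares of 0.03 m and turn numbers shares of 4 degrees, none past 1 either way. Its arguments: {"type":"object","properties":{"increments":{"type":"array","items":{"type":"array","items":{"type":"number"}}}},"required":["increments"]}

```bash
mkdir -p pics; ls; cat > h.py <<'E'
import numpy as np, cv2
from rig import get_state, cams, job, finder
def shot(n): return cams.camera(n)
def K(p):
    f=p["frame"].shape[0]/2/np.tan(np.radians(p["fov_y"])/2); return f
def ray(p,uv):
    V=np.array(p["view"]); R,t=V[:3,:3],V[:3,3]; f=K(p)
    d=R.T@np.array([(uv[0]-p["cx"])/f,(uv[1]-p["cy"])/f,1]); return -R.T@t,d/np.linalg.norm(d)
def atz(p,uv,z):
    o,d=ray(p,uv); return o+d*(z-o[2])/d[2]
def tri(a,ua,b,ub):
    A=np.zeros((3,3));c=np.zeros(3)
    rs=[ray(a,ua),ray(b,ub)]
    for o,d in rs:
        M=np.eye(3)-np.outer(d,d);A+=M;c+=M@o
    x=np.linalg.solve(A,c); return x,[float(np.linalg.norm((np.eye(3)-np.outer(d,d))@(x-o))) for o,d in rs]
def proj(p,x):
    c=(np.array(p["view"])@np.r_[x,1])[:3]; f=K(p); return np.array([p["cx"]+f*c[0]/c[2],p["cy"]+f*c[1]/c[2]])
def save(p,fn): cv2.imwrite(fn,cv2.cvtColor(p["frame"],cv2.COLOR_RGB2BGR))
E
python3 - <<'E'
from h import *
np.set_printoptions(precision=4,suppress=True)
a=shot("scene");b=shot("top")
save(a,"pics/s0.png");save(b,"pics/t0.png")
for n,p in(("scene",a),("top",b)):
    print(n,K(p),p["cx"],p["cy"],[k for k in p]); print(np.array(p["view"]))
for nm in ["stage","carriage","wheel_axis","crank_mid","ring_top","pestle_mid","hammerstone_mid","quern_mid","brush_grip"]:
    for n,p in(("s",a),("t",b)):
        print(nm,n,[(np.round(d["uv"],1).tolist(),round(d["conf"],2)) for d in finder.mark_of(p,nm)[:4]])
print(get_state())
E
```

```text
pics
scene 409.6434746072959 315.37929704415325 198.34148340160456 ['frame', 'fov_y', 'cx', 'cy', 'view', 'shot']
[[-0.4281  0.9037  0.0123  0.1555]
 [ 0.7699  0.3718 -0.5188 -0.3788]
 [-0.4734 -0.2126 -0.8548  1.2482]
 [ 0.      0.      0.      1.    ]]
top 407.801611245628 319.866534245031 197.99630265414612 ['frame', 'fov_y', 'cx', 'cy', 'view', 'shot']
[[-0.0086 -0.9999 -0.0066  0.0676]
 [-0.985   0.0096 -0.1723  0.5034]
 [ 0.1724  0.005  -0.985   0.7884]
 [ 0.      0.      0.      1.    ]]
stage s [([241.3, 196.2], 0.73)]
stage t [([403.2, 183.1], 0.91)]
carriage s [([255.7, 200.0], 0.68)]
carriage t []
wheel_axis s [([198.5, 159.0], 0.55)]
wheel_axis t [([474.8, 180.7], 0.74)]
crank_mid s [([208.1, 145.9], 0.64)]
crank_mid t [([382.0, 175.4], 0.58)]
ring_top s [([252.4, 189.7], 0.75), ([210.3, 146.4], 0.19)]
ring_top t []
pestle_mid s [([387.9, 197.3], 0.98), ([382.1, 158.6], 0.97), ([427.1, 207.2], 0.57)]
pestle_mid t [([245.2, 234.1], 0.75), ([270.0, 296.9], 0.62), ([199.0, 253.0], 0.53)]
hammerstone_mid s [([435.1, 258.7], 0.91)]
hammerstone_mid t [([180.3, 198.0], 0.81)]
quern_mid s [([371.4, 266.7], 0.62)]
quern_mid t [([237.1, 167.7], 0.92)]
brush_grip s [([361.3, 331.3], 0.76)]
brush_grip t [([226.7, 107.0], 0.73)]
{'t': 1.0, 'joint_positions': array([57.1808,  3.0206, 92.4114, -0.0005, 84.5686, -6.8165]), 'joint_velocities': array([-0.0118, -0.02  , -0.081 ,  0.021 ,  0.0609, -0.0308]), 'effort': array([ -0.0008, -39.3692, -37.0467,  -0.0002,   0.0005,   0.    ]), 'eef_pos': array([0.274 , 0.5617, 0.3039]), 'ee_rot': array([-179.9994,    0.0005,  153.9974]), 'contact_force': array([-0.2574, -0.0943,  0.6962]), 'moment': array([-0.0457, -0.0105,  0.0123]), 'finger_force': 0.0, 'finger_gap': 0.08553352509279125}
```

View pics/s0.png

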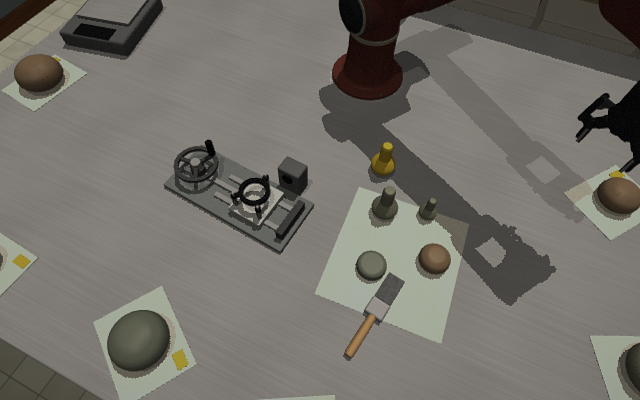

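View pics/t0.png

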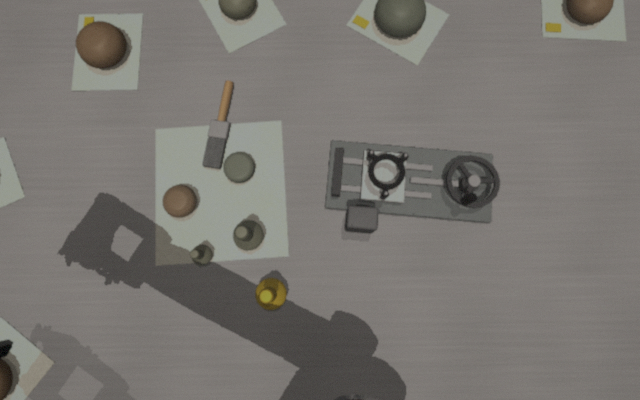

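The scene view shows the handwheel at (198,160) with its crank at (210,147) and the ring at (253,190). The large grey pestle is at (387,200), with the small one at (428,207) and the yellow one at (383,160). In the top view the wheel is at (470,182), the crank near (467,197), the ring at (387,172) and the pestle at (247,235).

```bash
python3 - <<'E'
from h import *
np.set_printoptions(precision=4,suppress=True)
a=shot("scene");b=shot("top")
for p in(a,b): V=np.array(p["view"]); print("cam",-V[:3,:3].T@V[:3,3])
print("pestle",tri(a,(387.9,197.3),b,(245.2,234.1)))
print("wheel",tri(a,(198.5,159),b,(474.8,180.7)))
print("stage",tri(a,(241.3,196.2),b,(403.2,183.1)))
print("ring",atz(a,(252.4,189.7),.076),atz(b,(387,171.5),.076))
print("crank", tri(a,(208.1,145.9),b,(467,197)),atz(a,(208.1,145.9),.08),atz(b,(467,197),.08))
c1=cv2.resize(a["frame"][130:255,155:320],None,fx=4.6,fy=4.6,interpolation=cv2.INTER_CUBIC)[:580]
c2=cv2.resize(b["frame"][130:245,320:505],None,fx=4.3,fy=4.3,interpolation=cv2.INTER_CUBIC)
cv2.imwrite("pics/c1.png",c1[:,:,::-1]);cv2.imwrite("pics/c2.png",c2[:,:,::-1])
E
```

```text
cam [0.949  0.2656 0.8686]
cam [0.3605 0.0589 0.8638]
pestle (array([0.4292, 0.2126, 0.0638]), [0.0025980658445138504, 0.00259806584451382])
wheel (array([ 0.5294, -0.24  ,  0.0699]), [0.0050409341997462555, 0.005040934199746361])
stage (array([ 0.5427, -0.1176,  0.0008]), [0.0006254338795182297, 0.0006254338795182117])
ring [ 0.5519 -0.0711  0.076 ] [ 0.5504 -0.0706  0.076 ]
crank (array([ 0.4959, -0.2221,  0.0887]), [0.001526512270496183, 0.001526512270496118]) [ 0.491  -0.2293  0.08  ] [ 0.4968 -0.2237  0.08  ]
```

View pics/c1.png

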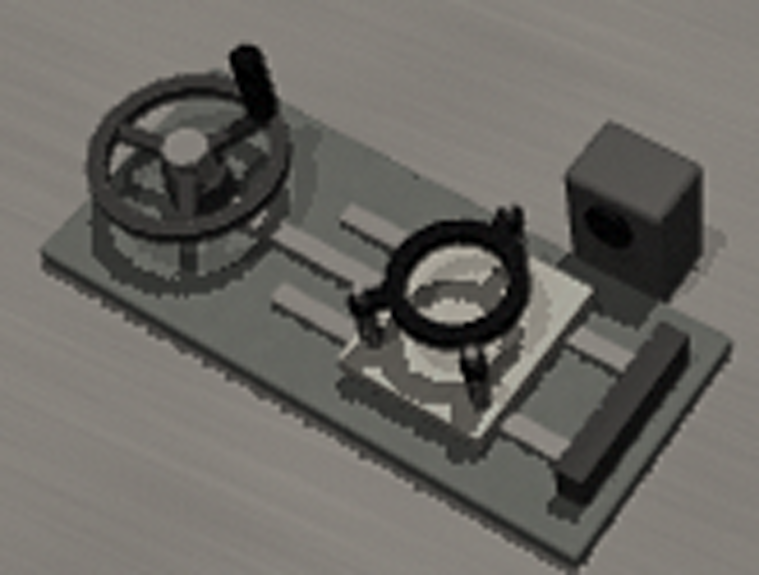

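View pics/c2.png

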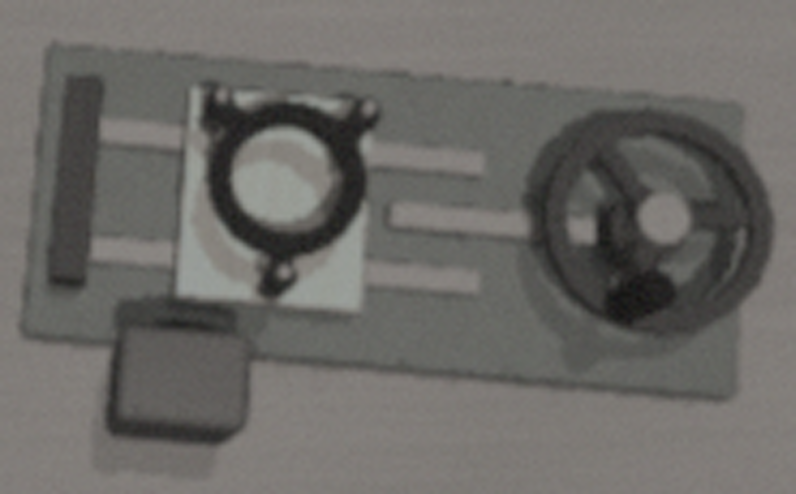

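The crops show the hub at c1 (186,147) and c2 (664,217), and the crank middle at about c1 (254,82) and c2 (640,296). The plate corners are clear, so I'll fit the stage pose to them.

```bash
python3 - <<'E'
from h import *
from scipy.optimize import least_squares
np.set_printoptions(precision=4,suppress=True)
a=shot("scene");b=shot("top")
A=lambda u,v:(155+u/4.6-.4,130+v/4.6-.4); B=lambda u,v:(320+u/4.3-.4,130+v/4.3-.4)
# stage local top corners (z .014)
obs=[(a,A(42,252),(75,-185)),(a,A(578,558),(75,165)),(a,A(733,345),(-75,165)),
(b,B(52,43),(75,165)),(b,B(745,103),(75,-185)),(b,B(733,398),(-75,-185)),(b,B(22,333),(-75,165))]
def W(q,x,y,z):
    c,s=np.cos(q[2]),np.sin(q[2]); x/=1e3;y/=1e3; return np.array([q[0]+c*x-s*y,q[1]+s*x+c*y,z])
f=lambda q:np.concatenate([proj(p,W(q,*l,.014))-u for p,u,l in obs])
r=least_squares(f,[.54,-.118,0]);q=r.x
print("stage",q[:2],np.degrees(q[2]),"res",r.fun)
print("wheel fit",W(q,0,-130,.06),"tri",tri(a,A(186,147),b,B(664,217)))
ct=tri(a,A(254,82),b,B(640,296));print("crank",ct,atz(a,A(254,82),.08),atz(b,B(640,296),.08))
w=W(q,0,-130,.06); d=(ct[0]-w)[:2]; print("r",np.hypot(*d),"ang world",np.degrees(np.arctan2(d[1],d[0])))
rg=tri(a,(252.4,189.7),b,B(287,180)); print("ring",rg)
c,s=np.cos(q[2]),np.sin(q[2]); e=rg[0][:2]-q[:2]; loc=np.array([c*e[0]+s*e[1],-s*e[0]+c*e[1]])
print("ring local",loc,"short",.09-loc[1],"wheel angle",8.75-(.09-loc[1])/.008)
print("ring target",W(q,0,90,.076))
for n,u,v in(("pestle",None,None),):
    for p in(a,b): print([ (np.round(d["bbox"],1).tolist(),round(d["conf"],2)) for d in finder.spot_in(p,"pestle_mid")[:3]])
print(proj(a,[.4292,.2126,.1]),proj(b,[.4292,.2126,.1]))
c1=cv2.resize(a["frame"][130:240,360:450],None,fx=4,fy=4,interpolation=cv2.INTER_CUBIC)
c2=cv2.resize(b["frame"][210:320,185:300],None,fx=4,fy=4,interpolation=cv2.INTER_CUBIC)
cv2.imwrite("pics/p1.png",np.hstack([c1,c2])[:,:,::-1])
E
```

```text
stage [ 0.547  -0.1165] -5.923293014578622 res [-1.8054 -0.8764 -1.0232  0.7391 -0.1413 -1.5926 -1.6114 -0.4445 -0.6484
  0.0572  0.5333  0.5891 -1.0667  0.1785]
wheel fit [ 0.5336 -0.2458  0.06  ] tri (array([ 0.5341, -0.2457,  0.0599]), [0.0017299954139923378, 0.0017299954139923183])
crank (array([ 0.4934, -0.2246,  0.0802]), [0.0015960668170476287, 0.0015960668170474969]) [ 0.4932 -0.2229  0.08  ] [ 0.494  -0.2263  0.08  ]
r 0.0454430291322924 ang world 152.19576316970162
ring (array([ 0.5511, -0.0705,  0.0749]), [0.0010418231369422565, 0.0010418231369422222])
ring local [-0.0006  0.0462] short 0.0438268287757031 wheel angle 3.2716464030371126
ring target [ 0.5563 -0.027   0.076 ]
[([415.7, 200.4, 437.9, 218.5], 0.62), ([372.5, 184.9, 396.0, 218.6], 0.56), ([368.0, 142.3, 392.0, 173.6], 0.56)]
[([189.5, 242.7, 210.9, 264.7], 0.86), ([252.3, 278.1, 285.6, 308.4], 0.85), ([231.4, 218.3, 263.0, 253.4], 0.71)]
[389.3594 188.8412] [240.2619 232.8849]
```

View pics/p1.png

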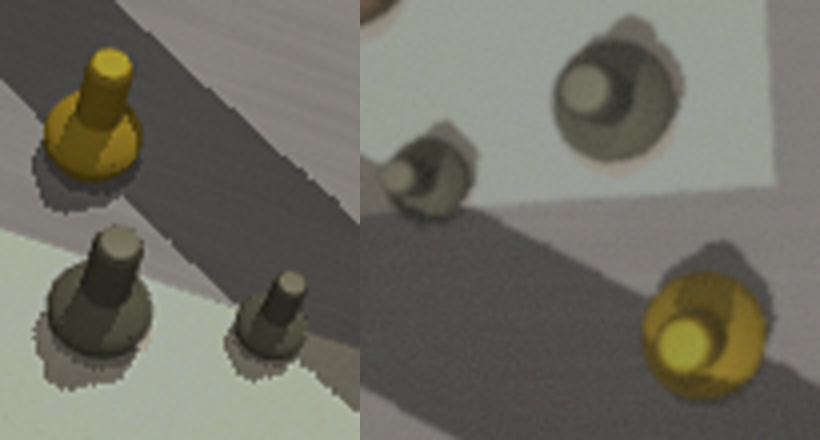

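{"fn": "servo_tool", "kwargs": {
  "increments": [
    [-0.3, -0.35, 0, 0, 0, 0, 100],
    [-0.7, -0.8, 0, 0, 0, 0, 100],
    [-0.7, -0.8, 0, 0, 0, 0, 100],
    [-0.7, -0.8, 0, 0, 0, 0, 100],
    [-0.7, -0.8, 0, 0, 0, 0, 100],
    [-0.7, -0.8, 0, 0, 0, 0, 100],
    [-0.7, -0.8, 0, 0, 0, 0, 100],
    [-0.7, -0.8, 0, 0, 0, 0, 100],
    [-0.7, -0.8, 0, 0, 0, 0, 100],
    [-0.7, -0.8, 0, 0, 0, 0, 100],
    [-0.7, -0.8, 0, 0, 0, 0, 100],
    [-0.7, -0.8, 0, 0, 0, 0, 100],
    [-0.7, -0.8, 0, 0, 0, 0, 100],
    [-0.7, -0.8, 0, 0, 0, 0, 100],
    [-0.7, -0.8, 0, 0, 0, 0, 100],
    [-0.7, -0.8, 0, 0, 0, 0, 100],
    [-0.7, -0.8, 0, 0, 0, 0, 100],
    [-0.7, -0.8, 0, 0, 0, 0, 100],
    [-0.7, -0.8, 0, 0, 0, 0, 100],
    [-0.7, -0.8, 0, 0, 0, 0, 100]
  ]
}}

```text
t: 2.97
eef_pos: [0.4363, -0.0381, 0.3042]
ee_rot: [180.0, 0.1, 154.0]
contact_force: [1.2, 0.4, 0.9]
finger_gap: 0.0858
finger_force: 0.0
```

```bash
cat >> h.py <<'E'
from scipy.spatial.transform import Rotation as Ro
def togo(target):
    s=get_state(); R=Ro.from_euler("xyz",s["ee_rot"],degrees=True).as_matrix()
    print("t",round(s["t"],2),"pos",np.round(s["eef_pos"],4),"rot",np.round(s["ee_rot"],2),"F",np.round(s["contact_force"],1),"gap",round(s["finger_gap"],4),"units",np.round(R.T@(np.array(target)-s["eef_pos"])/.03,3))
E
python3 - <<'E'
from h import *
togo([.4934,-.2246,.139])
E
```

```text
t 2.97 pos [ 0.4363 -0.0381  0.3042] rot [1.7998e+02 5.0000e-02 1.5398e+02] F [1.2 0.4 0.9] gap 0.0858 units [-4.434 -4.753  5.51 ]
```

{"fn": "servo_tool", "kwargs": {
  "increments": [
    [-0.64, -0.69, 0, 0, 0, 0, 100],
    [-0.64, -0.69, 0, 0, 0, 0, 100],
    [-0.64, -0.69, 0, 0, 0, 0, 100],
    [-0.64, -0.69, 0, 0, 0, 0, 100],
    [-0.64, -0.69, 0, 0, 0, 0, 100],
    [-0.64, -0.69, 0, 0, 0, 0, 100],
    [-0.62, -0.67, 0, 0, 0, 0, 100],
    [0, 0, 0.7, 0, 0, 0, 100],
    [0, 0, 0.7, 0, 0, 0, 100],
    [0, 0, 0.7, 0, 0, 0, 100],
    [0, 0, 0.7, 0, 0, 0, 100],
    [0, 0, 0.7, 0, 0, 0, 100],
    [0, 0, 0.7, 0, 0, 0, 100],
    [0, 0, 0.7, 0, 0, 0, 100],
    [0, 0, 0.6, 0, 0, 0, 100],
    [0, 0, 0, 0, 0, 0, 100],
    [0, 0, 0, 0, 0, 0, 100]
  ]
}}

```text
t: 4.38
eef_pos: [0.4926, -0.2244, 0.138]
ee_rot: [180.0, -0.1, 154.0]
contact_force: [0.8, 0.3, 1.4]
finger_gap: 0.0856
finger_force: 0.0
```

```bash
python3 - <<'E'
from h import *
togo([.4934,-.2246,.139])
a=shot("scene");b=shot("top")
c1=cv2.resize(a["frame"][90:190,150:250],None,fx=4,fy=4,interpolation=cv2.INTER_CUBIC)
c2=cv2.resize(b["frame"][150:250,410:510],None,fx=4,fy=4,interpolation=cv2.INTER_CUBIC)
cv2.imwrite("pics/g1.png",np.hstack([c1,c2])[:,:,::-1])
E
```

```text
t 4.38 pos [ 0.4926 -0.2244  0.138 ] rot [ 1.7999e+02 -1.4000e-01  1.5400e+02] F [0.8 0.3 1.4] gap 0.0856 units [-0.026  0.007 -0.032]
```

View pics/g1.png

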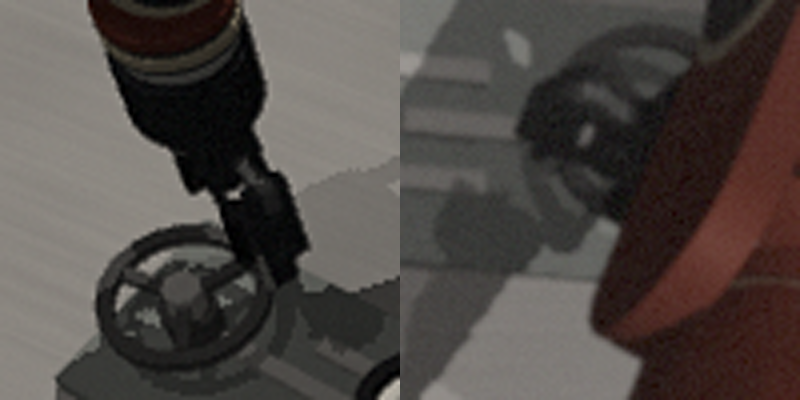

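The crop shows the gripper straddling the crank. One finger is at about (270,240) in the crop and nothing is touching the rim. Next I close.

{"fn": "servo_tool", "kwargs": {
  "increments": [
    [0, 0, 0, 0, 0, 0, 0],
    [0, 0, 0, 0, 0, 0, 0],
    [0, 0, 0, 0, 0, 0, 0],
    [0, 0, 0, 0, 0, 0, 0],
    [0, 0, 0, 0, 0, 0, 0],
    [0, 0, 0, 0, 0, 0, 0],
    [0, 0, 0, 0, 0, 0, 0],
    [0, 0, 0, 0, 0, 0, 0]
  ]
}}

```text
t: 5.15
eef_pos: [0.4933, -0.2249, 0.1394]
ee_rot: [-180.0, 0.0, 154.0]
contact_force: [-1.6, 0.5, 4.2]
finger_gap: 0.0165
finger_force: 58.5
```

```bash
python3 - <<'E'
from h import *
togo([.4934,-.2246,.139])
s=get_state();p=s["eef_pos"][:2];w=np.array([.5338,-.2458])
th0=np.arctan2(*(p-w)[::-1]);print(np.hypot(*(p-w)),np.degrees(th0), s["finger_force"])
# clockwise path in tool units, yaw 154, radius .046
y=np.radians(154);Rt=np.array([[np.cos(y),np.sin(y)],[np.sin(y),-np.cos(y)]])
n=34; tot=5.3
P=[p]+[w+.046*np.array([np.cos(th0-tot*k/n),np.sin(th0-tot*k/n)]) for k in range(1,n+1)]
print([ [round(float(v),2) for v in Rt@(P[k+1]-P[k])/.03] for k in range(n)])
E
```

```text
t 5.15 pos [ 0.4933 -0.2249  0.1394] rot [-1.7999e+02  1.0000e-02  1.5400e+02] F [-1.6  0.5  4.2] gap 0.0165 units [0.001 0.012 0.012]
0.04559692990670006 152.7453366464843 58.54801457840949
[[-0.01, 0.24], [-0.06, 0.23], [-0.1, 0.22], [-0.13, 0.2], [-0.16, 0.18], [-0.18, 0.15], [-0.21, 0.12], [-0.22, 0.09], [-0.23, 0.05], [-0.24, 0.02], [-0.24, -0.02], [-0.23, -0.06], [-0.22, -0.09], [-0.2, -0.13], [-0.18, -0.16], [-0.15, -0.18], [-0.12, -0.2], [-0.09, -0.22], [-0.06, -0.23], [-0.02, -0.24], [0.02, -0.24], [0.05, -0.23], [0.09, -0.22], [0.12, -0.2], [0.15, -0.18], [0.18, -0.16], [0.2, -0.13], [0.22, -0.09], [0.23, -0.06], [0.24, -0.02], [0.24, 0.02], [0.23, 0.05], [0.22, 0.09], [0.21, 0.12]]
```

Gripped: gap 16.5 mm, radius 45.6 mm. Winding the first part.

{"fn": "servo_tool", "kwargs": {
  "increments": [
    [-0.01, 0.24, 0, 0, 0, 0, 0],
    [-0.06, 0.23, 0, 0, 0, 0, 0],
    [-0.1, 0.22, 0, 0, 0, 0, 0],
    [-0.13, 0.2, 0, 0, 0, 0, 0],
    [-0.16, 0.18, 0, 0, 0, 0, 0],
    [-0.18, 0.15, 0, 0, 0, 0, 0],
    [-0.21, 0.12, 0, 0, 0, 0, 0],
    [-0.22, 0.09, 0, 0, 0, 0, 0],
    [-0.23, 0.05, 0, 0, 0, 0, 0],
    [-0.24, 0.02, 0, 0, 0, 0, 0],
    [0, 0, 0, 0, 0, 0, 0]
  ]
}}

```text
t: 6.07
eef_pos: [0.5554, -0.2055, 0.1394]
ee_rot: [-179.9, 0.0, 154.0]
contact_force: [-2.6, -6.0, 4.1]
finger_gap: 0.0164
finger_force: 59.2
```

```bash
cat > arc.py <<'E'
from h import *
import sys
tot,n=map(float,sys.argv[1:3]);n=int(n)
togo([.4934,-.2246,.139])
s=get_state();p=s["eef_pos"][:2];w=np.array([.5338,-.2458])
th0=np.arctan2(*(p-w)[::-1]);print(np.hypot(*(p-w)),np.degrees(th0), "M",s["moment"],s["finger_force"])
y=np.radians(154);Rt=np.array([[np.cos(y),np.sin(y)],[np.sin(y),-np.cos(y)]])
P=[p]+[w+.0458*np.array([np.cos(th0-tot*k/n),np.sin(th0-tot*k/n)]) for k in range(1,n+1)]
print([ [round(float(v),2) for v in Rt@(P[k+1]-P[k])/.03] for k in range(n)])
E
python3 arc.py 3.4 20
```

```text
t 6.07 pos [ 0.5554 -0.2055  0.1394] rot [-1.7986e+02  4.0000e-02  1.5404e+02] F [-2.6 -6.   4.1] gap 0.0164 units [ 1.578 -1.478  0.014]
0.045761220299862175 61.853591339385844 M [-1.01830701  0.45631582 -0.01064109] 59.24025337561034
[[-0.26, -0.03], [-0.25, -0.07], [-0.23, -0.12], [-0.21, -0.15], [-0.18, -0.19], [-0.15, -0.21], [-0.11, -0.24], [-0.07, -0.25], [-0.02, -0.26], [0.02, -0.26], [0.06, -0.25], [0.11, -0.24], [0.14, -0.22], [0.18, -0.19], [0.21, -0.15], [0.23, -0.12], [0.25, -0.08], [0.26, -0.03], [0.26, 0.01], [0.25, 0.05]]
```

{"fn": "servo_tool", "kwargs": {
  "increments": [
    [-0.26, -0.03, 0, 0, 0, 0, 0],
    [-0.25, -0.07, 0, 0, 0, 0, 0],
    [-0.23, -0.12, 0, 0, 0, 0, 0],
    [-0.21, -0.15, 0, 0, 0, 0, 0],
    [-0.18, -0.19, 0, 0, 0, 0, 0],
    [-0.15, -0.21, 0, 0, 0, 0, 0],
    [-0.11, -0.24, 0, 0, 0, 0, 0],
    [-0.07, -0.25, 0, 0, 0, 0, 0],
    [-0.02, -0.26, 0, 0, 0, 0, 0],
    [0.02, -0.26, 0, 0, 0, 0, 0],
    [0.06, -0.25, 0, 0, 0, 0, 0],
    [0.11, -0.24, 0, 0, 0, 0, 0],
    [0.14, -0.22, 0, 0, 0, 0, 0],
    [0.18, -0.19, 0, 0, 0, 0, 0],
    [0.21, -0.15, 0, 0, 0, 0, 0],
    [0.23, -0.12, 0, 0, 0, 0, 0],
    [0.25, -0.08, 0, 0, 0, 0, 0],
    [0.26, -0.03, 0, 0, 0, 0, 0],
    [0.26, 0.01, 0, 0, 0, 0, 0],
    [0.25, 0.05, 0, 0, 0, 0, 0]
  ]
}}

```text
t: 7.73
eef_pos: [0.5025, -0.28, 0.1394]
ee_rot: [-179.9, 0.2, 154.0]
contact_force: [3.2, -3.6, 0.9]
finger_gap: 0.0167
finger_force: 59.1
```

```bash
python3 arc.py 0.7 7; python3 - <<'E'
from h import *
a=shot("scene");b=shot("top")
q=(.547,-.1165,np.radians(-5.92));c,s=np.cos(q[2]),np.sin(q[2])
for n,p in(("s",a),("t",b)):
  for nm,z in(("ring_top",.076),("carriage",.02)):
    for d in finder.mark_of(p,nm)[:1]:
        e=atz(p,d["uv"],z)[:2]-q[:2]; print(n,nm,d["uv"],d["conf"],c*e[0]+s*e[1],-s*e[0]+c*e[1])
c1=cv2.resize(a["frame"][150:260,160:320],None,fx=4,fy=4,interpolation=cv2.INTER_CUBIC)
cv2.imwrite("pics/w1.png",c1[:,:,::-1])
E
```

```text
t 7.73 pos [ 0.5025 -0.28    0.1394] rot [-179.91    0.23  153.99] F [ 3.2 -3.6  0.9] gap 0.0167 units [1.082 1.527 0.007]
0.04637598138757317 -132.48050551766548 M [-0.49158397 -0.37515553 -0.03994881] 59.08169349655509
[[0.14, 0.07], [0.14, 0.06], [0.13, 0.08], [0.12, 0.09], [0.11, 0.1], [0.1, 0.11], [0.09, 0.12]]
s ring_top [267.8, 195.1] 0.67 -0.0063451608107363 0.08386024122119701
s carriage [272.2, 211.2] 0.75 -0.000758859282913759 0.09449503348503487
t ring_top [369.7, 171.9] 0.71 -0.005372509794775853 0.0800099016460013
t carriage [363.2, 171.9] 0.77 0.007434467465230495 0.08839257389623183
```

View pics/w1.png

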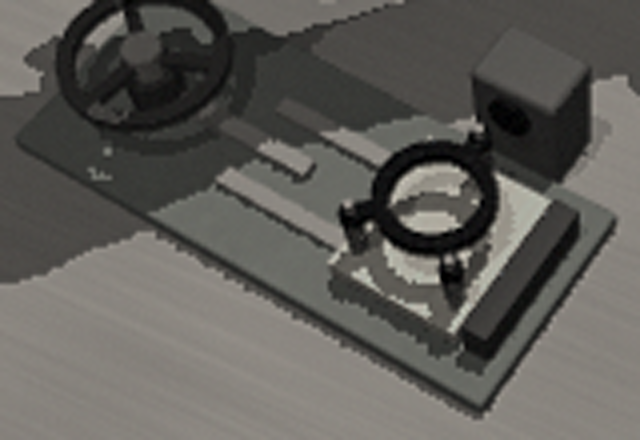

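The crop shows the carriage a few mm short of the stop, with the ring at (434,197) in the crop. I continue in small steps and watch the force.

{"fn": "servo_tool", "kwargs": {
  "increments": [
    [0.14, 0.07, 0, 0, 0, 0, 0],
    [0.14, 0.06, 0, 0, 0, 0, 0],
    [0.13, 0.08, 0, 0, 0, 0, 0],
    [0.12, 0.09, 0, 0, 0, 0, 0],
    [0, 0, 0, 0, 0, 0, 0]
  ]
}}

```text
t: 8.45
eef_pos: [0.4942, -0.2696, 0.1396]
ee_rot: [-179.4, 1.0, 154.0]
contact_force: [13.3, -26.9, -15.4]
finger_gap: 0.0165
finger_force: 59.5
```

```bash
python3 arc.py 0.3 6
```

```text
t 8.45 pos [ 0.4942 -0.2696  0.1396] rot [-179.38    1.02  154.04] F [ 13.3 -26.9 -15.4] gap 0.0165 units [ 0.681  1.335 -0.006]
0.04615578041062253 -149.02301568638754 M [-4.03827520e+00 -1.80494539e+00  3.79718931e-03] 59.46957805060265
[[0.06, 0.05], [0.06, 0.05], [0.06, 0.05], [0.06, 0.05], [0.05, 0.05], [0.05, 0.06]]
```

{"fn": "servo_tool", "kwargs": {
  "increments": [
    [0, 0, 0, 0, 0, 0, 50],
    [0, 0, 0, 0, 0, 0, 50],
    [0, 0, 0, 0, 0, 0, 50],
    [0, 0, 0, 0, 0, 0, 50],
    [0, 0, -0.4, 0, 0, 0, 50],
    [0, 0, -0.8, 0, 0, 0, 50],
    [0, 0, -0.9, 0, 0, 0, 50],
    [0, 0, -0.9, 0, 0, 0, 50],
    [0, 0, -0.9, 0, 0, 0, 100],
    [0, 0, -0.6, 0, 0, 0, 100]
  ]
}}

```text
t: 9.28
eef_pos: [0.4921, -0.2639, 0.2781]
ee_rot: [-180.0, 0.2, 154.0]
contact_force: [0.2, 0.4, 0.2]
finger_gap: 0.0654
finger_force: 0.0
```

```bash
python3 - <<'E'
from h import *
a=shot("scene");b=shot("top")
q=(.547,-.1165,np.radians(-5.92));c,s=np.cos(q[2]),np.sin(q[2])
for n,p in(("s",a),("t",b)):
    for d in finder.mark_of(p,"ring_top")[:1]:
        e=atz(p,d["uv"],.076)[:2]-q[:2]; print(n,d["uv"],d["conf"],c*e[0]+s*e[1],-s*e[0]+c*e[1])
    print([ (d["uv"],d["conf"]) for d in finder.mark_of(p,"crank_mid")[:2]])
c1=cv2.resize(a["frame"][150:260,150:320],None,fx=4,fy=4,interpolation=cv2.INTER_CUBIC)[:,:400+280]
c2=cv2.resize(b["frame"][130:240,320:350+30],None,fx=2,fy=2,interpolation=cv2.INTER_CUBIC)
c2=cv2.copyMakeBorder(c2,0,c1.shape[0]-c2.shape[0],0,0,cv2.BORDER_CONSTANT)
cv2.imwrite("pics/w2.png",np.hstack([c1,c2])[:,:,::-1])
togo([0.43,.21,.3])
print("pestle top",tri(a,(390-.4,190.7-.4),b,(241.6,231.4)))
print([(d["uv"],d["conf"]) for d in finder.mark_of(a,"pestle_mid")],[(d["uv"],d["conf"]) for d in finder.mark_of(b,"pestle_mid")])
E
```

```text
s [268.2, 195.8] 0.57 -0.005285124637640204 0.08569497074173142
[([193.2, 139.8], 0.7)]
t [368.0, 171.2] 0.69 -0.004264611158431318 0.08346742092251064
[([490.9, 197.9], 0.49)]
t 9.58 pos [ 0.4908 -0.2633  0.2722] rot [ 1.7997e+02 -1.7000e-01  1.5401e+02] F [-0.4 -0.2  0.1] gap 0.0854 units [ 8.738 13.295 -0.894]
pestle top (array([0.43163234, 0.21249407, 0.09735364]), [0.0018815964855711058, 0.0018815964855710867])
[([430.1, 208.3], 0.86), ([381.0, 159.2], 0.68)] [([269.2, 295.9], 0.66), ([177.9, 201.7], 0.46)]
```

View pics/w2.png

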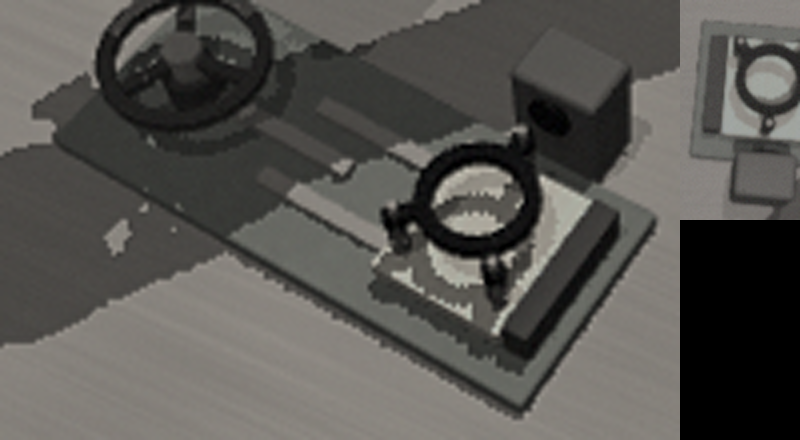

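The crop shows the carriage plate against the stop block, with the ring at about (477,200) in the crop. I'll check this numerically.

```bash
python3 - <<'E'
from h import *
np.set_printoptions(precision=4,suppress=True)
a=shot("scene");b=shot("top")
q=(.547,-.1165,np.radians(-5.92));c,s=np.cos(q[2]),np.sin(q[2])
L=lambda P:np.array([c*(P[0]-q[0])+s*(P[1]-q[1]),-s*(P[0]-q[0])+c*(P[1]-q[1])])
W=lambda x,y,z:np.array([q[0]+c*x-s*y,q[1]+s*x+c*y,z])
# ring = darkest blob: fit ellipse to dark pixels of the ring
for n,p,(u,v) in(("s",a,(268.5,199.5)),("t",b,(365,170))):
    print(n,"manual ring local",L(atz(p,(u,v),.076)), "expected px at 90:",proj(p,W(0,.09,.076)),"at 86:",proj(p,W(0,.086,.076)))
    g=cv2.cvtColor(p["frame"],cv2.COLOR_RGB2GRAY); u,v=int(u),int(v)
    roi=g[v-30:v+30,u-30:u+30]; 
    # bright hole inside ring -> centroid of bounded inner contour
    _,m=cv2.threshold(roi,45,255,cv2.THRESH_BINARY)
    k,lab,st,ce=cv2.connectedComponentsWithStats(m,connectivity=4)
    l=lab[30,30]; print(" hole",st[l],ce[l]+[u-30,v-30], "local",L(atz(p,ce[l]+[u-30,v-30],.074)))
E
```

```text
s manual ring local [0.0024 0.0919] expected px at 90: [268.4364 198.3476] at 86: [266.9779 197.5533]
 hole [ 20  22  23  18 322] [268.8727 199.5   ] local [0.0011 0.0917]
t manual ring local [-0.0024  0.0896] expected px at 90: [364.874  168.8185] at 86: [366.8859 169.0007]
 hole [   0    0   60   60 3289] [364.3025 169.5698] local [-0.0011  0.0908]
```

```bash
python3 - <<'E'
from h import *
np.set_printoptions(precision=4,suppress=True)
a=shot("scene");b=shot("top")
print("big top",tri(a,(389.6,190.3),b,(241.6,231.4)))
print("small top",tri(a,(432.6,200.1),b,(194.1,253.6)))
print("yellow top",tri(a,(387.1,145.1),b,(265.8,295.8)))
print("big bulge",atz(b,(248.6,234.8),.03),atz(a,(384.6,206.5),.03))
for p,lo,hi in((a,(365,180),(400,225)),(b,(225,210),(265,255))):
    print([(np.round(d["bbox"],1).tolist(),round(d["conf"],2)) for d in finder.spot_in(p,"pestle_mid")])
togo([0.431,.2125,.3]);togo([0.431,.2125,.128]);
E
```

```text
big top (array([0.4316, 0.2125, 0.0974]), [0.0018815964855711054, 0.0018815964855710611])
small top (array([0.3925, 0.3094, 0.0661]), [0.001116071180909732, 0.001116071180909734])
yellow top (array([0.3134, 0.1641, 0.0983]), [0.0008858364760743875, 0.0008858364760744185])
big bulge [0.4314 0.2095 0.03  ] [0.4337 0.2146 0.03  ]
[([368.7, 143.1, 394.1, 176.4], 0.77), ([416.8, 198.2, 435.4, 218.2], 0.7), ([372.5, 186.7, 398.4, 219.1], 0.57)]
[([232.1, 219.7, 263.4, 251.6], 0.8), ([190.5, 243.7, 211.2, 263.6], 0.74)]
t 9.98 pos [ 0.4913 -0.2639  0.2734] rot [179.99  -0.05 154.  ] F [ 0.2 -0.1  0.2] gap 0.0854 units [ 8.77  13.391 -0.876]
t 9.98 pos [ 0.4913 -0.2639  0.2734] rot [179.99  -0.05 154.  ] F [ 0.2 -0.1  0.2] gap 0.0854 units [ 8.765 13.39   4.857]
```

{"fn": "servo_tool", "kwargs": {
  "increments": [
    [0.3, 0.4, 0, 0, 0, 0, 70],
    [0.5, 0.8, 0, 0, 0, 0, 70],
    [0.5, 0.8, 0, 0, 0, 0, 70],
    [0.5, 0.8, 0, 0, 0, 0, 70],
    [0.5, 0.8, 0, 0, 0, 0, 70],
    [0.5, 0.8, 0, 0, 0, 0, 70],
    [0.5, 0.8, 0, 0, 0, 0, 70],
    [0.5, 0.8, 0, 0, 0, 0, 70],
    [0.5, 0.8, 0, 0, 0, 0, 70],
    [0.5, 0.8, 0, 0, 0, 0, 70],
    [0.5, 0.8, 0, 0, 0, 0, 70],
    [0.5, 0.8, 0, 0, 0, 0, 70],
    [0.5, 0.8, 0, 0, 0, 0, 70],
    [0.5, 0.8, 0, 0, 0, 0, 70],
    [0.5, 0.8, 0, 0, 0, 0, 70],
    [0.5, 0.8, 0, 0, 0, 0, 70],
    [0.5, 0.7, 0, 0, 0, 0, 70],
    [0.5, 0.3, 0, 0, 0, 0, 70],
    [0, 0, 0, 0, 0, 0, 70],
    [0, 0, 0, 0, 0, 0, 70]
  ]
}}

```text
t: 11.65
eef_pos: [0.4296, 0.2138, 0.2738]
ee_rot: [-180.0, 0.0, 154.1]
contact_force: [-0.3, -1.4, 0.4]
finger_gap: 0.0599
finger_force: 0.0
```

```bash
python3 -c "
from h import *
togo([0.432,.2122,.128])"
```

```text
t 11.65 pos [0.4296 0.2138 0.2738] rot [-1.7998e+02  1.0000e-02  1.5413e+02] F [-0.3 -1.4  0.4] gap 0.0599 units [-0.093 -0.011  4.861]
```

{"fn": "servo_tool", "kwargs": {
  "increments": [
    [-0.1, 0, 0.5, 0, 0, 0, 70],
    [0, 0, 0.8, 0, 0, 0, 70],
    [0, 0, 0.8, 0, 0, 0, 70],
    [0, 0, 0.8, 0, 0, 0, 70],
    [0, 0, 0.7, 0, 0, 0, 70],
    [0, 0, 0.6, 0, 0, 0, 70],
    [0, 0, 0.4, 0, 0, 0, 70],
    [0, 0, 0.26, 0, 0, 0, 70],
    [0, 0, 0, 0, 0, 0, 70],
    [0, 0, 0, 0, 0, 0, 70],
    [0, 0, 0, 0, 0, 0, 0],
    [0, 0, 0, 0, 0, 0, 0],
    [0, 0, 0, 0, 0, 0, 0],
    [0, 0, 0, 0, 0, 0, 0],
    [0, 0, 0, 0, 0, 0, 0],
    [0, 0, 0, 0, 0, 0, 0]
  ]
}}

```text
t: 12.98
eef_pos: [0.434, 0.212, 0.1296]
ee_rot: [179.9, 0.1, 154.0]
contact_force: [-0.3, -1.3, 6.4]
finger_gap: 0.028
finger_force: 59.6
```

```bash
python3 -c "
from h import *
togo([0.432,.2122,.238])"
```

```text
t 12.98 pos [0.434  0.212  0.1296] rot [1.7992e+02 1.1000e-01 1.5401e+02] F [-0.3 -1.3  6.4] gap 0.028 units [ 0.055 -0.018 -3.612]
```

{"fn": "servo_tool", "kwargs": {
  "increments": [
    [0, 0, -0.3, 0, 0, 0, 0],
    [0, 0, -0.6, 0, 0, 0, 0],
    [0, 0, -0.7, 0, 0, 0, 0],
    [0, 0, -0.7, 0, 0, 0, 0],
    [0, 0, -0.7, 0, 0, 0, 0],
    [0, 0, -0.7, 0, 0, 0, 0],
    [0, 0, -0.6, 0, 0, 0, 0],
    [0, 0, -0.4, 0, 0, 0, 0],
    [0, 0, -0.3, 0, 0, 0, 0],
    [0, 0, 0, 0, 0, 0, 0],
    [0, 0, 0, 0, 0, 0, 0]
  ]
}}

```text
t: 13.9
eef_pos: [0.4329, 0.2117, 0.2776]
ee_rot: [-180.0, -0.0, 154.0]
contact_force: [-1.2, 0.7, -3.4]
finger_gap: 0.0277
finger_force: 59.6
```

```bash
python3 -c "
from h import *
togo([0.5563,-.0265,.28])
print(get_state()['moment'])"
```

```text
t 13.9 pos [0.4329 0.2117 0.2776] rot [-1.7998e+02 -3.0000e-02  1.5400e+02] F [-1.2  0.7 -3.4] gap 0.0277 units [-7.179 -5.333 -0.081]
[-0.02464617 -0.00121453  0.01083453]
```

{"fn": "servo_tool", "kwargs": {
  "increments": [
    [-0.2, -0.15, 0, 0, 0, 0, 0],
    [-0.5, -0.37, 0, 0, 0, 0, 0],
    [-0.6, -0.45, 0, 0, 0, 0, 0],
    [-0.6, -0.45, 0, 0, 0, 0, 0],
    [-0.6, -0.45, 0, 0, 0, 0, 0],
    [-0.6, -0.45, 0, 0, 0, 0, 0],
    [-0.6, -0.45, 0, 0, 0, 0, 0],
    [-0.6, -0.45, 0, 0, 0, 0, 0],
    [-0.6, -0.45, 0, 0, 0, 0, 0],
    [-0.6, -0.45, 0, 0, 0, 0, 0],
    [-0.6, -0.45, 0, 0, 0, 0, 0],
    [-0.6, -0.45, 0, 0, 0, 0, 0],
    [-0.6, -0.45, 0, 0, 0, 0, 0],
    [-0.3, -0.2, 0, 0, 0, 0, 0],
    [-0.15, -0.1, 0, 0, 0, 0, 0],
    [0, 0, 0.6, 0, 0, 0, 0],
    [0, 0, 0.6, 0, 0, 0, 0],
    [0, 0, 0.3, 0, 0, 0, 0],
    [0, 0, 0, 0, 0, 0, 0],
    [0, 0, 0, 0, 0, 0, 0]
  ]
}}

```text
t: 15.57
eef_pos: [0.5656, -0.0452, 0.2323]
ee_rot: [-180.0, -0.1, 154.0]
contact_force: [0.1, -0.6, -2.8]
finger_gap: 0.0278
finger_force: 59.6
```

```bash
python3 - <<'E'
from h import *
togo([0.5563,-.0265,.196])
a=shot("scene");b=shot("top")
c1=cv2.resize(a["frame"][110:250,190:320],None,fx=3.5,fy=3.5,interpolation=cv2.INTER_CUBIC)
c2=cv2.resize(b["frame"][100:240,310:410],None,fx=3.4,fy=3.5,interpolation=cv2.INTER_CUBIC)
cv2.imwrite("pics/r1.png",np.hstack([c1,c2])[:,:,::-1])
E
```

```text
t 15.57 pos [ 0.5656 -0.0452  0.2323] rot [-1.7998e+02 -1.2000e-01  1.5404e+02] F [ 0.1 -0.6 -2.8] gap 0.0278 units [0.548 0.424 1.21 ]
```

View pics/r1.png

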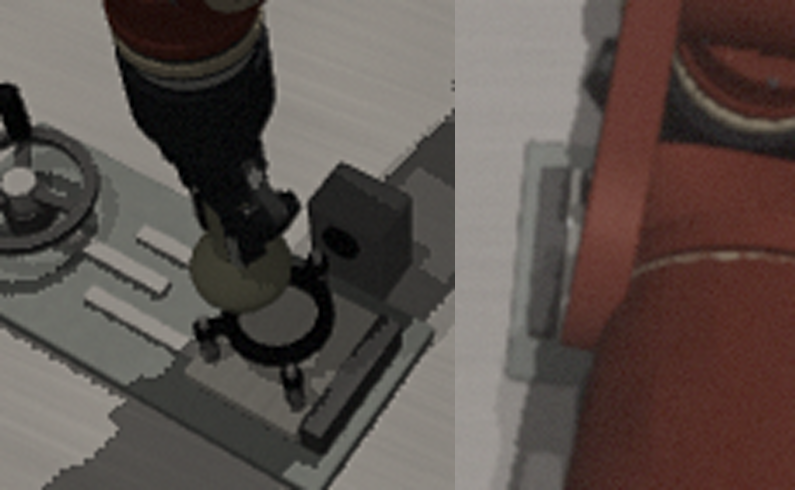

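The crop shows the pestle upright in the gripper, offset from the ring at (275,315) in the crop. I commanded about one row too far, so I'll correct that, then descend.

{"fn": "servo_tool", "kwargs": {
  "increments": [
    [0.2, 0.15, 0, 0, 0, 0, 0],
    [0.25, 0.2, 0, 0, 0, 0, 0],
    [0.1, 0.07, 0, 0, 0, 0, 0],
    [0, 0, 0, 0, 0, 0, 0],
    [0, 0, 0, 0, 0, 0, 0]
  ]
}}

```text
t: 16.08
eef_pos: [0.5567, -0.0267, 0.2334]
ee_rot: [180.0, 0.0, 154.1]
contact_force: [-0.3, -0.1, -2.6]
finger_gap: 0.0277
finger_force: 59.6
```

```bash
python3 - <<'E'
from h import *
togo([0.5563,-.0265,.196])
# horizontal offset of pestle bulge vs TCP in scene picture
a=shot("scene"); s=get_state(); P=s["eef_pos"].copy(); P[2]-=.1026
print("expected bulge px",proj(a,P),"ring px",proj(a,[.5563,-.0265,.076]))
g=[(d["bbox"],d["conf"]) for d in finder.spot_in(a,"pestle_mid")];print(g)
E
```

```text
t 16.08 pos [ 0.5567 -0.0267  0.2334] rot [1.8000e+02 4.0000e-02 1.5405e+02] F [-0.3 -0.1 -2.6] gap 0.0277 units [ 1.700e-02 -1.000e-03  1.248e+00]
expected bulge px [266.14178085 185.29973738] ring px [268.6195125  198.43253889]
[([256.8, 164.2, 282.5, 201.5], 0.93), ([418.0, 202.3, 438.0, 220.3], 0.82), ([365.7, 145.1, 393.7, 174.3], 0.6)]
```

```bash
python3 - <<'E'
from h import *
a=shot("scene")
print(proj(a,[.5656,-.0452,.1297]), "meas",(258.2,186.0))
f=a["frame"].astype(int)
import sys
for v in (182,186,190,194,198):
    print(v,[tuple(f[v,u]) for u in range(246,290,2)])
E
```

```text
[256.73507984 185.55431512] meas (258.2, 186.0)
182 [(np.int64(136), np.int64(133), np.int64(126)), (np.int64(111), np.int64(113), np.int64(107)), (np.int64(105), np.int64(108), np.int64(101)), (np.int64(110), np.int64(111), np.int64(105)), (np.int64(49), np.int64(48), np.int64(38)), (np.int64(56), np.int64(55), np.int64(45)), (np.int64(59), np.int64(58), np.int64(47)), (np.int64(58), np.int64(56), np.int64(46)), (np.int64(43), np.int64(42), np.int64(34)), (np.int64(47), np.int64(46), np.int64(37)), (np.int64(53), np.int64(53), np.int64(49)), (np.int64(17), np.int64(19), np.int64(20)), (np.int64(4), np.int64(5), np.int64(7)), (np.int64(8), np.int64(7), np.int64(9)), (np.int64(16), np.int64(17), np.int64(16)), (np.int64(45), np.int64(43), np.int64(35)), (np.int64(44), np.int64(42), np.int64(35)), (np.int64(43), np.int64(41), np.int64(34)), (np.int64(33), np.int64(32), np.int64(29)), (np.int64(32), np.int64(32), np.int64(30)), (np.int64(12), np.int64(8), np.int64(9)), (np.int64(2), np.int64(2), np.int64(4))]
186 [(np.int64(140), np.int64(136), np.int64(129)), (np.int64(145), np.int64(1
[... 3137 characters left out ...]
), (np.int64(69), np.int64(68), np.int64(62)), (np.int64(94), np.int64(91), np.int64(86)), (np.int64(54), np.int64(54), np.int64(48)), (np.int64(40), np.int64(39), np.int64(31)), (np.int64(39), np.int64(40), np.int64(33)), (np.int64(39), np.int64(37), np.int64(31)), (np.int64(39), np.int64(40), np.int64(33)), (np.int64(42), np.int64(42), np.int64(37)), (np.int64(72), np.int64(70), np.int64(66)), (np.int64(68), np.int64(67), np.int64(63)), (np.int64(70), np.int64(67), np.int64(63)), (np.int64(74), np.int64(72), np.int64(66)), (np.int64(6), np.int64(5), np.int64(5)), (np.int64(9), np.int64(5), np.int64(9)), (np.int64(71), np.int64(70), np.int64(65)), (np.int64(67), np.int64(67), np.int64(63))]
```

{"fn": "servo_tool", "kwargs": {
  "increments": [
    [0, 0, 0.3, 0, 0, 0, 0],
    [0, 0, 0.4, 0, 0, 0, 0],
    [0, 0, 0.3, 0, 0, 0, 0],
    [0, 0, 0.15, 0, 0, 0, 0],
    [0, 0, 0.1, 0, 0, 0, 0],
    [0, 0, 0.1, 0, 0, 0, 0],
    [0, 0, 0, 0, 0, 0, 0],
    [0, 0, 0, 0, 0, 0, 0]
  ]
}}

```text
t: 16.9
eef_pos: [0.5577, -0.0278, 0.1938]
ee_rot: [-180.0, 0.2, 154.0]
contact_force: [2.9, -3.2, 2.0]
finger_gap: 0.0275
finger_force: 60.1
```

```bash
python3 -c "
from h import *
togo([0.5563,-.0265,.1706]);s=get_state();print(s['moment'])"
```

```text
t 16.9 pos [ 0.5577 -0.0278  0.1938] rot [-179.98    0.18  154.  ] F [ 2.9 -3.2  2. ] gap 0.0275 units [0.065 0.018 0.772]
[-0.62141645 -0.30610445  0.02596846]
```

{"fn": "servo_tool", "kwargs": {
  "increments": [
    [-0.09, -0.03, 0, 0, 0, 0, 0],
    [0, 0, 0.1, 0, 0, 0, 0],
    [0, 0, 0.15, 0, 0, 0, 0],
    [0, 0, 0.15, 0, 0, 0, 0],
    [0, 0, 0.1, 0, 0, 0, 0],
    [0, 0, 0, 0, 0, 0, 0],
    [0, 0, 0, 0, 0, 0, 0]
  ]
}}

```text
t: 17.48
eef_pos: [0.5588, -0.0287, 0.178]
ee_rot: [180.0, -0.1, 154.0]
contact_force: [-4.2, 1.3, 8.7]
finger_gap: 0.0277
finger_force: 60.8
```

```bash
python3 -c "
from h import *
togo([0.5563,-.0265,.1706]);s=get_state();print(s['moment'])"
```

```text
t 17.48 pos [ 0.5588 -0.0287  0.178 ] rot [ 1.7997e+02 -7.0000e-02  1.5401e+02] F [-4.2  1.3  8.7] gap 0.0277 units [0.106 0.03  0.246]
[0.328077   0.72617012 0.00981019]
```

{"fn": "servo_tool", "kwargs": {
  "increments": [
    [0.04, 0.01, 0.1, 0, 0, 0, 0],
    [0, 0, 0.1, 0, 0, 0, 0],
    [0, 0, 0.08, 0, 0, 0, 0],
    [0, 0, 0.05, 0, 0, 0, 0],
    [0, 0, 0, 0, 0, 0, 0],
    [0, 0, 0, 0, 0, 0, 0]
  ]
}}

```text
t: 17.98
eef_pos: [0.5586, -0.0284, 0.1695]
ee_rot: [180.0, 0.1, 154.0]
contact_force: [-3.4, 0.1, 11.7]
finger_gap: 0.028
finger_force: 61.3
```

```bash
python3 -c "
from h import *
togo([0.5563,-.0265,.1706]);s=get_state();print(s['moment'])"
```

```text
t 17.98 pos [ 0.5586 -0.0284  0.1695] rot [1.7999e+02 8.0000e-02 1.5401e+02] F [-3.4  0.1 11.7] gap 0.028 units [ 0.096  0.025 -0.038]
[0.04787179 0.80010131 0.00975769]
```

{"fn": "servo_tool", "kwargs": {
  "increments": [
    [0, 0, 0.05, 0, 0, 0, 0],
    [0, 0, 0.04, 0, 0, 0, 0],
    [0, 0, 0, 0, 0, 0, 0],
    [0, 0, 0, 0, 0, 0, 0],
    [0, 0, 0, 0, 0, 0, 0]
  ]
}}

```text
t: 18.4
eef_pos: [0.5589, -0.0285, 0.1689]
ee_rot: [-180.0, 0.1, 154.0]
contact_force: [-8.9, -0.6, 20.6]
finger_gap: 0.028
finger_force: 62.3
```

```bash
python3 -c "
from h import *
togo([0.5563,-.0265,.1706]);s=get_state();print(s['moment'])"
```

```text
t 18.4 pos [ 0.5589 -0.0285  0.1689] rot [-1.8000e+02  8.0000e-02  1.5402e+02] F [-8.9 -0.6 20.6] gap 0.028 units [ 0.106  0.024 -0.057]
[0.21163244 1.67062345 0.0259753 ]
```

{"fn": "servo_tool", "kwargs": {
  "increments": [
    [0.04, -0.02, 0, 0, 0, 0, 0],
    [0, 0, 0, 0, 0, 0, 0],
    [0, 0, 0, 0, 0, 0, 0],
    [0, 0, 0, 0, 0, 0, 0]
  ]
}}

```text
t: 18.73
eef_pos: [0.5583, -0.0285, 0.1689]
ee_rot: [179.9, 0.2, 154.0]
contact_force: [-5.2, 1.8, 18.2]
finger_gap: 0.0279
finger_force: 61.8
```

```bash
python3 - <<'E'
from h import *
togo([0.5563,-.0265,.1706])
a=shot("scene")
cv2.imwrite("pics/f.png",cv2.resize(a["frame"][110:260,170:450],None,fx=2.8,fy=2.8,interpolation=cv2.INTER_CUBIC)[:,:,::-1])
E
```

```text
t 18.73 pos [ 0.5583 -0.0285  0.1689] rot [179.92   0.23 154.01] F [-5.2  1.8 18.2] gap 0.0279 units [ 0.089  0.031 -0.057]
```

View pics/f.png

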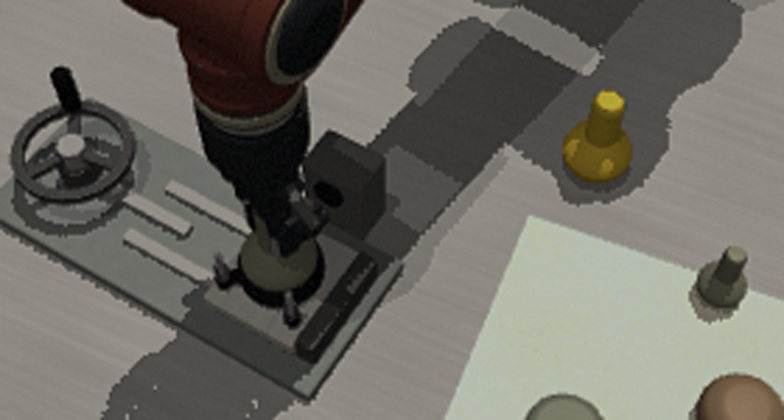

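The pestle sits upright in the depressed ring at about (280,265) in the crop, the carriage is against the stop, and the other stones in view have not moved. Handing in.

```bash
python3 -c "
from h import *
print(job.hand_in())"
```

```text
the job is handed in; nothing more can be done
None
```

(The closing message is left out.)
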